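# Stack the nested parts bin on its ledges in the tyre shop rack

## Robot

A 7-joint arm with a two-finger parallel gripper is mounted at the origin on the work surface. World frame = base frame: x ahead of the robot, y to its left, z up, the work surface at z = 0. Lengths are in mm, angles in rad, forces in N, time in s.
With the tool pointing down it reaches from about 425 to 925 mm from the base axis. Payload 6.8 kg.
Tool frame: the origin (TCP) lies where the fingers leave the gripper's body, on its centre line; the fingertips stand 80 mm ahead of it and the grasp point (between the pads) lies 61 mm ahead of it; z points along the fingers, y is the direction in which the jaws open and shut (so a half turn about z gives the same grasp; the last joint's range is limited). The gripper opens to 88 mm and grips with 3 to 60 N. Pads are 20 mm wide; open, the fingers measure 115 mm over their backs; the gripper's body (75 mm by 178 mm) begins 61 mm behind the grasp point.
Start: joints at [1.196, 0.477, 0.022, 1.555, -0.011, 1.109, -0.083], TCP at [177.968, -651.132, 302.664] pointing down, gripper open.
Joint ranges: [-2.96, 2.96], [-0.34, 2.1], [-1.41, 1.46], [0.24, 2.44], [-1.37, 4.51], [0.17, 1.92], [-2.96, 2.96]. Speed limits (rad/s): [2.39, 2.39, 3.14, 3.14, 3.14, 3.14, 3.14].

## Interface

Orientations are given as a unit quaternion [w, x, y, z].
In Python, from bench import arm gives the robot as it stands.
- The arm moves only by the tool arm_command, never from a script. Its arguments are lists of equal length, an entry for each row: "slide": the shift along the world's x, y, z scaled (see below), a list of three; "rot": the turn, a rotation vector about the world's x, y, z scaled (see below), a list of three. In form: {"slide": [[dx, dy, dz], ...], "rot": [[ax, ay, az], ...]}. A call has 1 to 12 rows; each row is the pose to reach, as a shift and turn from the pose commanded when the call began; what a row does not reach only later rows make up. The controller multiplies each number of a shift by 0.4 m and each number of a turn by 2 rad. A row lasts 1/8 s, in which the tool goes at most 62.5 mm and 10.7 degrees, less where a joint would pass 70% of its speed; a pose out of reach is approached as far as the arm can. A call with a number of a shift or a turn outside -1 to 1 is refused whole. A call with a gripper value outside its range is refused whole. "hand" is the gripper command: -1 is fully open, 1 is shut, values between are in proportion, set as the call begins (left out, the last holds). The fingers move at their own pace and stop on an object; the grip force is fixed at half the most. Time passes only in rows, so rows that repeat a pose let the fingers close. It gives the time, the measured TCP pose, the force and the opening at its end, in the units of the state.
- arm.sense(): the state, without advancing time (a new reading comes with each control period).
- arm.snapshot(name): name is "side" or "top"; returns a dict with "img" (384x512x3 uint8, blue, green, red), "K" (3x3 intrinsics, pixels), "position" and "orientation" of the camera in the world. Camera axes: x right, y up, looking along -z (the intrinsics and any distortion apply to the point x, -y, -z); pixel columns grow to the right and rows downward; lengths in mm; the calibration is good to about 2 mm. A picture is of the moment at which its call begins. There is no depth.
- arm.job_done(): hands the job in, once; it reports no verdict.
The state is a dict: "clock": time; "joint_positions": joint angles; "dq": joint speeds; "tau": joint torques, N m; "tcp_pos": TCP position; "orientation": TCP orientation; "contact_force": force on the tool from outside, world axes, zero at the start; "moment": the same for the moment, N m; "finger_gap": opening from 0.0 (shut) to 1.0 (fully open).
Only numpy, scipy, OpenCV 4.12 (cv2) and the standard library are available. Lean on these libraries where they do the work, as an engineer would, in place of code of your own. Each camera call takes 0.05 s, during which the arm holds its last target.

## Task

The empty blue parts bin is nested down inside the full dark bin in the open bay of the rack, so nobody can reach the lug nuts. Lift it out, turn it half a turn (end for end, still upright) and stack it gently back on the full bin, so that its feet drop fully into the saddles of the ledges and it stands level and released. Leave the full bin in its place in the rack and everything else on the bench where it is; the rubber mat is there for setting the bin down to change your grip.

Things in the scene. Friction and masses are not known exactly. Their poses are not given: they have to be found in the camera images.
- bin_center (a point): Centre of the empty blue stack-nest bin (0.2-0.4 kg), 42.5 mm above its underside. z up out of its open top, x to its yellow tab. 85 mm high; collar (45-85 mm up) 140 x 110 mm outside (x, y), walls 4 mm; lower body 120 x 82 mm. In each 110 mm end wall a grip tab, flush with the rim: with the wall 10 mm thick, 50 wide, 24 high, centred 71 mm from the bin's middle.
- bin_yellow (a point): Centre of the blue bin's yellow grip tab at its +x end (12 mm below the rim, mid-thickness). Axes as the bin's. At the start it is at the back of the rack.
- bin_grey (a point): Centre of the blue bin's grey grip tab at its -x end (12 mm below the rim, mid-thickness). Axes as the bin's. At the start it is at the front of the rack, facing the robot.
- bin: The blue bin; origin at the centre of its underside. Four feet at the bottom of its long (y) sides, at x = +50 and -17 mm, 20 mm long, 12 high, flush with the underside, out to y = +-49.5 mm. Same way round as the full bin it nests (underside 45 mm above the full bin's); turned half a turn its feet sit in the saddles (75 mm above). With feet caught on cheeks or rim it stands 5 or 10 mm too high.
- full_bin: Dark bin of the same shape, about 1 kg, lug nuts in its lower body; loose, located by low strips on the rack's base. Origin at the centre of its underside, x to its yellow tab (rack's back), z up.
- saddle (a point): Seat of one of the full bin's four ledges, which stand inside its long walls at x = -50 and +17 mm, y = +-47 mm in its frame, 75 mm above its underside (this one: x -50, y +47); 8 mm wide in y. Cheeks 5 mm high at both x ends leave a saddle 23 mm long, so a foot has 1.5 mm play either way in x, and 1.5 mm in y between the walls: it takes feel.
- rack: Fixed rack. Origin on the bench under the middle of the bay with the two bins; x to its back, y left, z up. Base 6 mm thick. Right of the bay (-y), 6 mm from the bins, a fixed column of two dark bins stacked the right way, 166 mm high; 7 mm behind the bins' tabs a wire back, 188 mm high: no finger fits on those two sides. Front (-x) and left (+y) are open.
- mat: Fixed black rubber mat, 240 x 240 x 4 mm, lying on clear bench left of the rack; origin at the centre of its underside. A place to set the bin down.
- spray: Bystander: spray can, 54 mm dia, 170 mm high; origin under its base.
- jar: Bystander: jar with red lid, 60 mm dia, 75 mm high; origin under its base.
- socket: Bystander: steel deep socket standing upright, 32 mm dia, 60 mm high; origin under its base.
- wrench: Bystander: wrench lying flat on the bench.
- screwdriver: Bystander: screwdriver lying on the bench.
- brush: Bystander: brush lying on the bench.
- weights: Bystander: clip-on wheel weight, 60 x 24 x 22 mm, on the bench.
Not all that is in view belongs to the job. Leave any pink look-alike of the full_bin alone.

How it is judged (in metres and radians):
On the way:
1. the blue bin is lifted clear out of the full bin (z of bin_center in the frame of full_bin above 0.135 m), for 0.2 s.
At the end, for the whole second after the job is handed in: Blue bin on the full bin, turned half a turn (yellow tab at the rack front): centred within 5 mm in x and y, yaw within 0.06 rad, level within 0.035 rad, underside 72 to 78 mm above the full bin's; full bin level, on the base, within 12 mm of its bay's middle; both at rest (x of bin_center in the frame of full_bin between -0.005 and 0.005 m and y of bin_center in the frame of full_bin between -0.005 and 0.005 m and z of bin_center in the frame of full_bin between 0.1145 and 0.1205 m and x of bin_yellow in the frame of full_bin below -0.06 m and angle between the x axis of bin_center and the x axis of full_bin, either way round below 0.06 rad and angle between each of bin_center, full_bin's own z axis and vertical below 0.035 rad and x of full_bin in the frame of rack between -0.012 and 0.012 m and y of full_bin in the frame of rack between -0.012 and 0.012 m and z of full_bin in the frame of rack below 0.01 m and linear speed of each of bin, full_bin below 0.02 m/s and angular speed of bin below 0.1 rad/s); the robot touches nothing.
It fails at once if the blue bin is dropped, struck or pressed on the full bin with more than 60 N (contact force between bin and full_bin above 60 N).
It fails at once if the full bin is lifted or dragged more than 15 mm from where it was (distance of full_bin from where it was at the start of the episode above 0.015 m).
It fails at once if the blue bin is tipped by more than 0.6 rad (angle between bin_center's own z axis and vertical above 0.6 rad).
It fails at once if a bystander is moved by more than 30 mm (distance of any of spray, jar, socket, wrench, screwdriver, brush, weights from where it was at the start of the episode above 0.03 m).
It also fails if it takes over 72 s, if anything falls off the work surface, if the arm or the gripper's body presses on something with over 40 N, if the wrist force passes 120 N, or if a joint passes its speed limit or range.

## Working session

There is one attempt and no reset: what is moved stays moved. The work goes in short steps, Python scripts to look and compute and a tool call to move; the robot and the scene stay as the last step left them, time stands still between calls to the robot, and variables do not carry over. Pictures are saved under pics/ and viewed, and the job is handed in when it is done.

Besides the shell and the picture viewer there is one more tool, called after ">>>" as a command line: name --argument value ..., lists and objects as JSON in quotes. arm_command: Moves the arm, as the interface text tells. Its arguments: {"type":"object","properties":{"slide":{"type":"array","items":{"type":"array","items":{"type":"number","minimum":-1,"maximum":1}}},"rot":{"type":"array","items":{"type":"array","items":{"type":"number","minimum":-1,"maximum":1}}},"hand":{"type":"number"}},"required":["slide","rot"]}

```bash
ls; mkdir -p pics; python3 - <<'E'
from bench import arm
import cv2
s=arm.sense()
for k,v in s.items(): print(k,v)
for n in ("side","top"):
    d=arm.snapshot(n); cv2.imwrite(f"pics/{n}0.png",d["img"])
    print(n,d["K"],d["position"],d["orientation"],[k for k in d])
E
```

```text
pics
clock 0.0
joint_positions [ 1.1959353   0.47777571  0.02233081  1.55641307 -0.01149209  1.10930137
 -0.08312941]
dq [ 0.00039267 -0.00034767  0.0002952   0.0001501  -0.00042678 -0.0008198
  0.00025705]
tau [-7.82493553e-04 -5.82856965e+01  1.53423920e+00 -2.72608531e+01
 -5.44462621e-02  1.69981556e-02  2.02239771e-04]
tcp_pos [ 177.81805239 -650.69527731  301.71399473]
orientation [-8.65485656e-04  9.91117342e-01  1.32987336e-01 -1.83403551e-04]
contact_force [-0.40999944  0.5380291  -0.00307694]
moment [-0.01863985  0.02618063  0.03564454]
finger_gap 0.9998038412401329
side [[352.43598345   0.         254.06124322]
 [  0.         352.43598345 182.22161215]
 [  0.           0.           1.        ]] [-76.17930068 739.77846288 721.83779539] [-0.27992082 -0.15332995  0.43914559  0.83981273] ['img', 'K', 'position', 'orientation']
top [[377.91278012   0.         250.32676947]
 [  0.         377.91278012 188.1257361 ]
 [  0.           0.           1.        ]] [ 359.63345693   60.52619975 1267.34569364] [ 0.70791856  0.02706965 -0.04655972 -0.7042377 ] ['img', 'K', 'position', 'orientation']
```

View pics/side0.png

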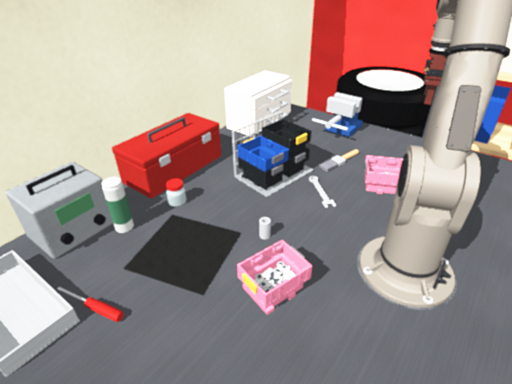

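View pics/top0.png

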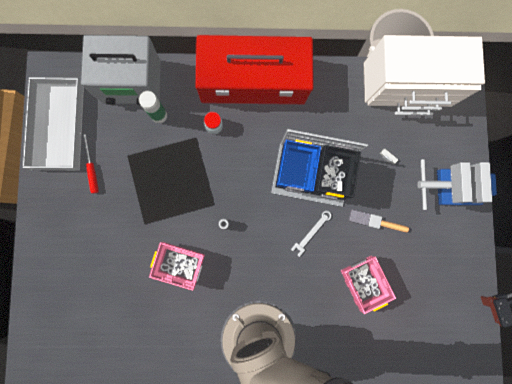

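The top view shows the blue bin nested at about (298,165), with the fixed dark column to its right at (338,175). The mat is at (170,180). The lookalikes are pink bins at (177,266) and (368,285), and I'll leave those alone. In the side view the blue bin is at (263,152). I'll take a close crop to confirm.

```bash
python3 - <<'E'
import cv2
a=cv2.imread("pics/top0.png")[120:215,262:372]; cv2.imwrite("pics/top0c.png",cv2.resize(a,None,fx=7,fy=6.3*7/6.3,interpolation=cv2.INTER_CUBIC)[:600])
a=cv2.imread("pics/side0.png")[110:200,225:325]; cv2.imwrite("pics/side0c.png",cv2.resize(a,None,fx=6.5,fy=6.5,interpolation=cv2.INTER_CUBIC))
E
```

```text
(no output)
```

View pics/top0c.png

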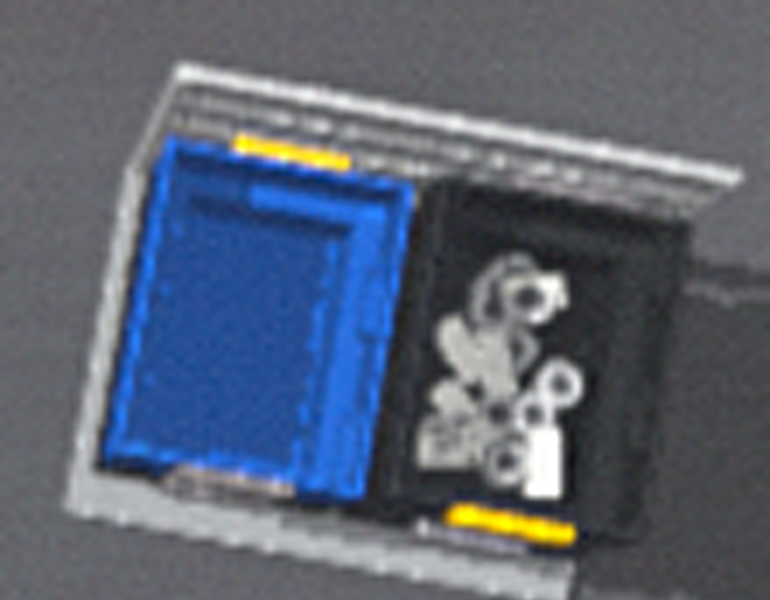

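View pics/side0c.png

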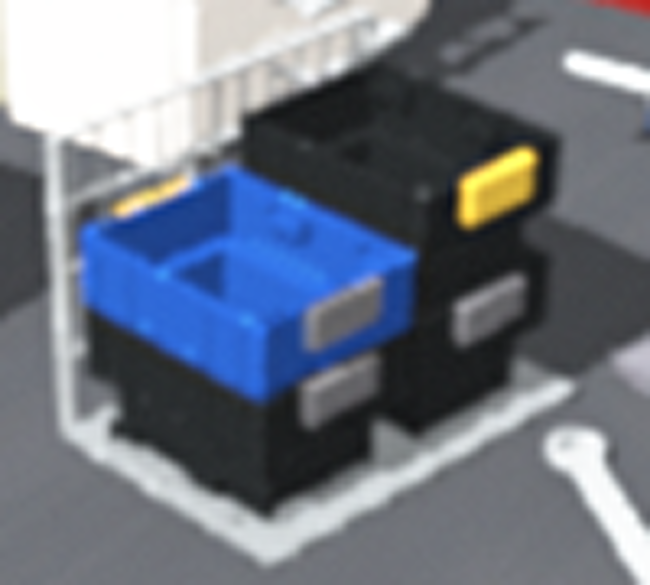

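```bash
cat > h.py <<'E'
import numpy as np, cv2
from scipy.spatial.transform import Rotation as R
from scipy.optimize import minimize
def cam(d):
    q=np.array(d["orientation"]); Rm=R.from_quat([q[1],q[2],q[3],q[0]]).as_matrix()
    return np.array(d["K"]),Rm,np.array(d["position"])
def proj(c,P):
    K,Rm,t=c; p=(np.atleast_2d(P)-t)@Rm; p=p*[1,-1,-1]
    u=p@K.T; return u[:,:2]/u[:,2:]
def back(c,uv,z):
    K,Rm,t=c; uv=np.atleast_2d(uv).astype(float)
    r=np.c_[uv,np.ones(len(uv))]@np.linalg.inv(K).T*[1,-1,-1]@Rm.T
    return t+r*((z-t[2])/r[:,2])[:,None]
def bluemask(img):
    hsv=cv2.cvtColor(img,cv2.COLOR_BGR2HSV)
    return cv2.inRange(hsv,(100,140,40),(125,255,255))
def biggest(m,near):
    n,l,s,c=cv2.connectedComponentsWithStats(m)
    best=min([i for i in range(1,n) if s[i,4]>150],key=lambda i:np.hypot(*(c[i]-near)))
    return (l==best).astype(np.uint8)*255,c[best]
def collar(x,y,yaw,zu,zlo=45,zhi=85,L=140,W=110):
    c,s=np.cos(yaw),np.sin(yaw)
    P=[[sx*L/2,sy*W/2,z] for sx in(-1,1) for sy in(-1,1) for z in (zlo,zhi)]
    P=np.array(P); return np.c_[x+c*P[:,0]-s*P[:,1],y+s*P[:,0]+c*P[:,1],zu+P[:,2]]
def sil(c,pts,S=8,ROI=None):
    u0,v0,w,h=ROI; m=np.zeros((h*S,w*S),np.uint8)
    uv=(proj(c,pts)-[u0,v0]+0.5)*S-0.5
    hull=cv2.convexHull(uv.astype(np.float32)).reshape(-1,2)
    cv2.fillConvexPoly(m,np.round(hull*16).astype(np.int32),255,shift=4)
    return cv2.resize(m,(w,h),interpolation=cv2.INTER_AREA)/255.
E
cat > fit0.py <<'E'
from h import *
import sys
from bench import arm
D={n:arm.snapshot(n) for n in("top","side")}
C={n:cam(D[n]) for n in D}
near={"top":(298,165),"side":(263,155)}
for n in D:
    m,c=biggest(bluemask(D[n]["img"]),near[n]); x,y,w,h=cv2.boundingRect(m)
    print(n,(x,y,w,h),c)
    hull=cv2.convexHull(cv2.findContours(m,cv2.RETR_EXTERNAL,cv2.CHAIN_APPROX_NONE)[0][0])
    T=np.zeros_like(m); cv2.fillConvexPoly(T,hull,255)
    near[n]=(T/255.,(x-8,y-8,w+16,h+16))
    v=D[n]["img"].copy(); 
    cv2.imwrite(f"pics/m_{n}.png",cv2.resize(T[y-8:y+h+8,x-8:x+w+8],None,fx=6,fy=6))
def cost(p,names,zu=51):
    e=0
    for n in names:
        T,(x,y,w,h)=near[n]
        e+=np.abs(sil(C[n],collar(p[0],p[1],p[2],zu),ROI=(x,y,w,h))-T[y:y+h,x:x+w]).sum()
    return e
x0=back(C["top"],(298,165),136)[0]; print(x0)
for names in(("top",),("side",),("top","side")):
    best=None
    for y0 in(-.3,-.2,-.1):
        r=minimize(cost,[x0[0],x0[1],y0],args=(names,),method="Nelder-Mead",options=dict(initial_simplex=[[x0[0],x0[1],y0],[x0[0]+10,x0[1],y0],[x0[0],x0[1]+10,y0],[x0[0],x0[1],y0+.1]],xatol=.01))
        if best is None or r.fun<best.fun: best=r
    print(names,best.x,best.fun)
c=C["top"]
for nm,uv,z in(("mat",(170,180),4),("jar",(212,121),75),("socket",(224,224),60),("spray",(149,101),170)): print(nm,back(c,uv,z)[0])
for uv in((128,155),(195,139),(213,204),(145,222)): print("matc",back(c,uv,4)[0])
E
python3 fit0.py
```

```text
top (277, 140, 44, 52) [298.79115765 165.42059337]
side (237, 136, 52, 36) [261.78603006 152.55172414]
[ 549.71695468 -115.26155733  136.        ]
('top',) [ 5.50485089e+02 -1.19643494e+02 -1.74466629e-01] 99.52941176470588
('side',) [ 5.45566718e+02 -1.14422018e+02 -1.82577213e-01] 128.478431372549
('top', 'side') [ 5.49889779e+02 -1.19876641e+02 -1.64766485e-01] 241.67843137254903
mat [517.42353563 295.20015215   4.        ]
jar [701.19816211 152.28073923  75.        ]
socket [370.88402095 110.63778948  60.        ]
spray [732.63423201 332.4716328  170.        ]
matc [601.10681728 437.83483623   4.        ]
matc [658.26946169 214.41406075   4.        ]
matc [437.73164382 150.36060118   4.        ]
matc [376.93746204 373.78371055   4.        ]
```

```bash
cat >> fit0.py <<'E'
p=best.x
out=[]
for n,(a,b) in {"top":(262,120),"side":(225,110)}.items():
    im=cv2.resize(D[n]["img"][b:b+90,a:a+80],None,fx=5,fy=5,interpolation=cv2.INTER_CUBIC)
    uv=(proj(C[n],collar(*p,51))-[a,b]+.5)*5
    for i in range(8):
        cv2.circle(im,tuple(int(t) for t in uv[i]),2,(0,0,255) if i%2 else (0,255,0),-1)
    out.append(im)
cv2.imwrite("pics/ov0.png",np.hstack(out))
E
python3 fit0.py >/dev/null
```

```text
(no output)
```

View pics/ov0.png

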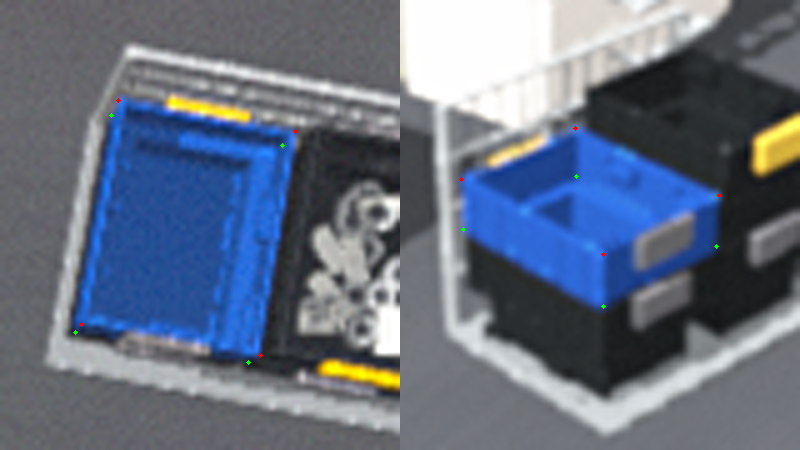

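>>> arm_command --slide '[[0.1,0.15,0],[0.17,0.27,0],[0.25,0.4,0],[0.33,0.54,0],[0.4,0.68,0],[0.47,0.8,0],[0.52,0.9,0],[0.55,0.97,0],[0.56,1.0,0],[0.56,1.0,0]]' --rot '[[0,0,0.07],[0,0,0.14],[0,0,0.22],[0,0,0.3],[0,0,0.38],[0,0,0.45],[0,0,0.51],[0,0,0.55],[0,0,0.567],[0,0,0.567]]' --hand -1

```text
clock: 1.55
tcp_pos: [401.7, -251.6, 302.6]
orientation: [0.0, 0.765, 0.644, -0.0]
contact_force: [0.2, -0.3, 0.0]
finger_gap: 1.002
```

>>> arm_command --slide '[[0.05,0.09,-0.03],[0.11,0.2,-0.07],[0.16,0.3,-0.11],[0.19,0.35,-0.135],[0.196,0.3615,-0.144],[0.196,0.3615,-0.144]]' --rot '[[0,0,0],[0,0,0],[0,0,0],[0,0,0],[0,0,0],[0,0,0]]'

```text
clock: 2.3
tcp_pos: [480.0, -108.2, 244.8]
orientation: [-0.0, 0.765, 0.644, -0.001]
contact_force: [-0.2, -0.7, -0.9]
finger_gap: 1.003
```

```bash
cat > look.py <<'E'
from h import *
from bench import arm
import sys
# look.py tag  tx ty w  sx sy w
tag=sys.argv[1]; a=list(map(int,sys.argv[2:]))
s=arm.sense(); print(s["clock"],s["tcp_pos"].round(2),s["orientation"].round(4),s["contact_force"].round(2),s["moment"].round(3),round(s["finger_gap"],3),s["joint_positions"].round(2))
o=[]
for n,(x,y,w) in zip(("top","side"),(a[:3],a[3:])):
    d=arm.snapshot(n); cv2.imwrite(f"pics/{tag}_{n}.png",d["img"])
    c=d["img"][y-w//2:y+w//2,x-w//2:x+w//2]; o.append(cv2.resize(c,(400,400),interpolation=cv2.INTER_CUBIC))
cv2.imwrite(f"pics/{tag}.png",np.hstack(o))
E
python3 look.py a 305 175 100 270 150 100
```

```text
2.3 [ 479.97 -108.21  244.82] [-1.000e-04  7.654e-01  6.436e-01 -5.000e-04] [-0.18 -0.66 -0.91] [-0.102 -0.093 -0.023] 1.003 [ 0.52  0.29 -0.49  2.02  0.18  0.88 -0.24]
```

View pics/a.png

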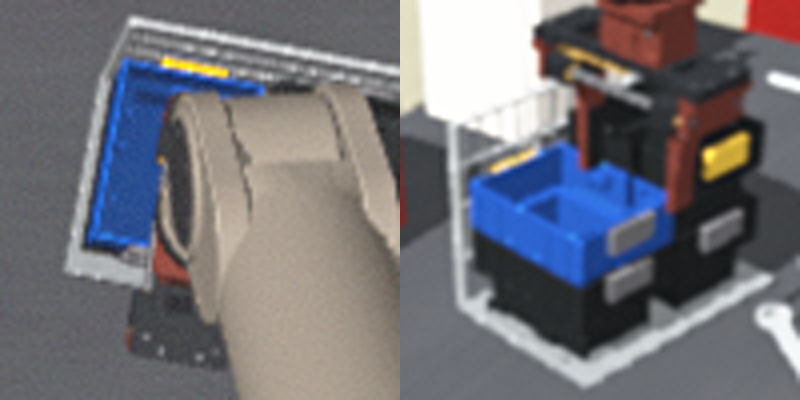

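```bash
python3 - <<'E'
from h import *
from bench import arm
s=arm.sense(); q=s["orientation"]; Rt=R.from_quat([q[1],q[2],q[3],q[0]]).as_matrix(); t=s["tcp_pos"]
d=arm.snapshot("side"); c=cam(d); a,b,w=225,110,90
im=cv2.resize(d["img"][b:b+80,a:a+w],None,fx=8,fy=7.5,interpolation=cv2.INTER_CUBIC)
def dot(P,col):
    for u in proj(c,P): 
        p=(u-[a,b]+.5)*[8,7.5]; cv2.circle(im,tuple(int(v) for v in p),3,col,-1)
for sy in(-1,1):
  P=np.array([[x,sy*y,80] for x in(-10,10) for y in(44,57.5)])
  dot(t+P@Rt.T,(0,255,0))
dot(collar(550,-119.5,-.17,51),(0,0,255))
tab=collar(0,0,0,0,61,85,0,50)
def bp(P,x=550,y=-119.5,a=-.17):
  cc,ss=np.cos(a),np.sin(a); P=np.array(P,float); return np.c_[x+cc*P[:,0]-ss*P[:,1],y+ss*P[:,0]+cc*P[:,1],51+P[:,2]]
dot(bp([[-76,sy*25,z] for sy in(-1,1) for z in(61,85)]),(255,0,255))
cv2.imwrite("pics/b.png",im)
E
```

```text
(no output)
```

View pics/b.png

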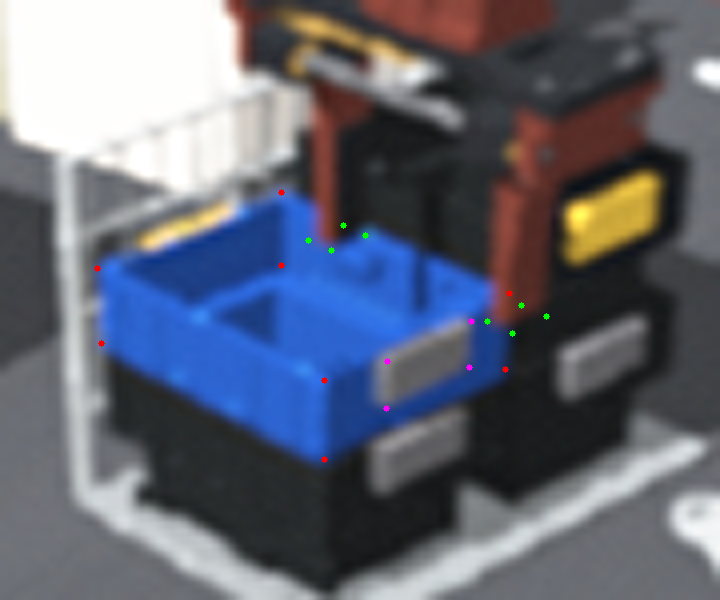

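>>> arm_command --slide '[[0.002,0.002,-0.02],[0.002,0.003,-0.05],[0.002,0.003,-0.08],[0.002,0.003,-0.11],[0.002,0.003,-0.13],[0.002,0.003,-0.143],[0.002,0.003,-0.1475],[0.002,0.003,-0.1475]]' --rot '[[0,0,0],[0,0,0],[0,0,0],[0,0,0],[0,0,0],[0,0,0],[0,0,0],[0,0,0]]'

```text
clock: 3.45
tcp_pos: [481.3, -105.3, 186.2]
orientation: [0.0, 0.765, 0.645, 0.0]
contact_force: [0.6, 1.2, -0.3]
finger_gap: 1.001
```

```bash
python3 look.py c 305 175 100 275 150 80
```

```text
3.45 [ 481.3  -105.34  186.18] [1.000e-04 7.646e-01 6.445e-01 1.000e-04] [ 0.57  1.17 -0.3 ] [ 0.006 -0.072  0.002] 1.001 [ 0.48  0.37 -0.47  2.06  0.24  0.75 -0.31]
```

View pics/c.png

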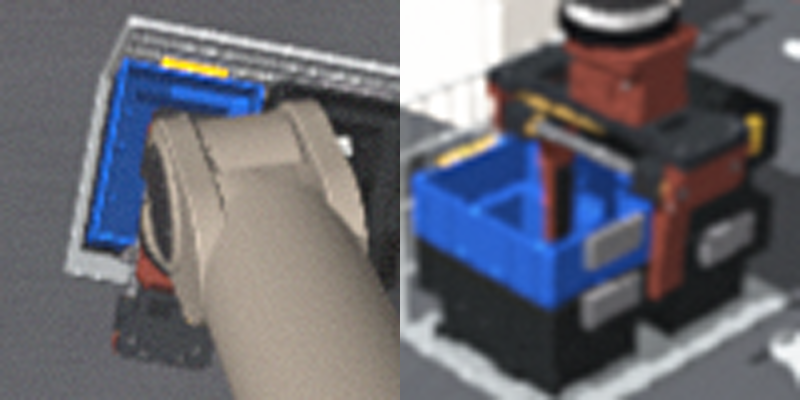

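>>> arm_command --slide '[[0,0,0],[0,0,0],[0,0,0],[0,0,0],[0,0,0],[0,0,0]]' --rot '[[0,0,0],[0,0,0],[0,0,0],[0,0,0],[0,0,0],[0,0,0]]' --hand 0.6

```text
clock: 4.3
tcp_pos: [481.2, -105.3, 186.0]
orientation: [-0.0, 0.765, 0.645, -0.0]
contact_force: [-0.7, -1.0, -0.4]
finger_gap: 0.358
```

>>> arm_command --slide '[[0,0,0],[0,0,0],[0,0,0],[0,0,0]]' --rot '[[0,0,0],[0,0,0],[0,0,0],[0,0,0]]'

```text
clock: 4.8
tcp_pos: [481.2, -105.4, 186.1]
orientation: [0.0, 0.765, 0.645, -0.0]
contact_force: [0.3, -0.2, -0.1]
finger_gap: 0.203
```

```bash
python3 look.py d 305 175 100 275 150 60
```

```text
4.8 [ 481.17 -105.35  186.08] [ 0.      0.7646  0.6445 -0.    ] [ 0.33 -0.17 -0.13] [-0.008 -0.059  0.017] 0.203 [ 0.48  0.37 -0.47  2.06  0.24  0.75 -0.31]
```

View pics/d.png

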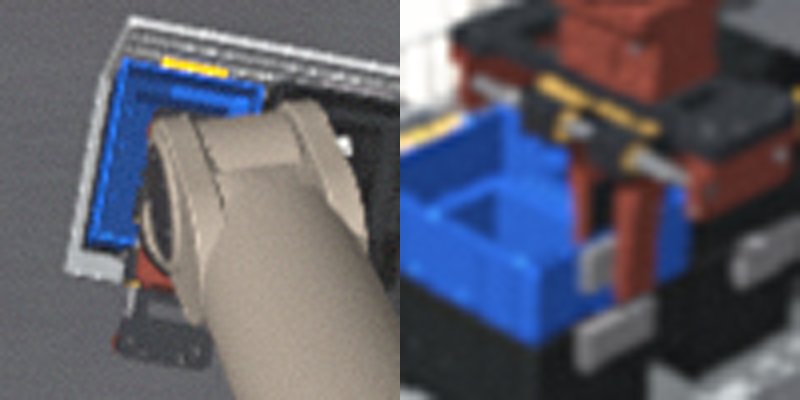

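```bash
cat > ov.py <<'E'
from h import *
from bench import arm
import sys
s=arm.sense(); q=s["orientation"]; Rt=R.from_quat([q[1],q[2],q[3],q[0]]).as_matrix(); t=s["tcp_pos"]
g=s["finger_gap"]*44
d=arm.snapshot("side"); c=cam(d); a,b=255,125
F=12
im=cv2.resize(d["img"][b:b+50,a:a+50],None,fx=F,fy=F,interpolation=cv2.INTER_CUBIC)
im2=im.copy()
def line(P,Q,col):
    u=(proj(c,[P,Q])-[a,b]+.5)*F; cv2.line(im,*[tuple(int(v) for v in p) for p in u],col,1)
def box(f,x,y,z,col):
    P=np.array([[i,j,k] for i in x for j in y for k in z],float); P=f(P)
    for i in range(8):
        for j in(1,2,4):
            if not i&j: line(P[i],P[i|j],col)
tool=lambda P:t+P@Rt.T
for sy in(-1,1): box(tool,(-10,10),(sy*g,sy*(g+13.5)),(40,80),(0,255,0))
x0,y0,yaw,zu=map(float,sys.argv[1:5])
def bp(P):
  cc,ss=np.cos(yaw),np.sin(yaw); return np.c_[x0+cc*P[:,0]-ss*P[:,1],y0+ss*P[:,0]+cc*P[:,1],zu+P[:,2]]
box(bp,(-70,70),(-55,55),(45,85),(255,255,0)); box(bp,(-76,-66),(-25,25),(61,85),(255,0,255))
cv2.imwrite("pics/"+sys.argv[5]+".png",im)
E
python3 ov.py 550 -119.5 -.17 51 e
```

```text
(no output)
```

View pics/e.png

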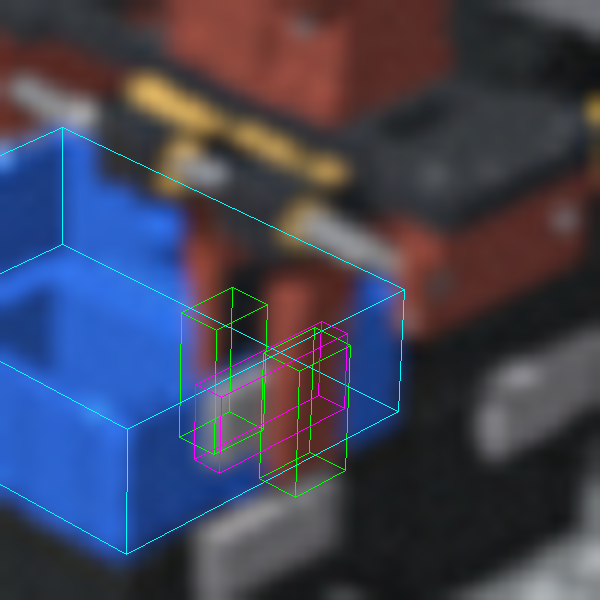

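>>> arm_command --slide '[[0,0,0],[0,0,0],[0,0,0],[0,0,0],[0,0,0]]' --rot '[[0,0,0],[0,0,0],[0,0,0],[0,0,0],[0,0,0]]' --hand 1

```text
clock: 5.58
tcp_pos: [481.1, -105.4, 186.1]
orientation: [0.0, 0.765, 0.644, -0.0]
contact_force: [-0.5, -0.9, 1.2]
finger_gap: 0.115
```

```bash
python3 ov.py 550 -119.5 -.17 51 f;  python3 look.py f2 305 175 100 275 150 60
```

```text
5.625 [ 481.11 -105.46  186.05] [ 0.000e+00  7.646e-01  6.445e-01 -1.000e-04] [-0.8  -1.04 -0.21] [-0.273 -0.105 -0.069] 0.114 [ 0.48  0.37 -0.47  2.06  0.24  0.75 -0.31]
```

View pics/f.png

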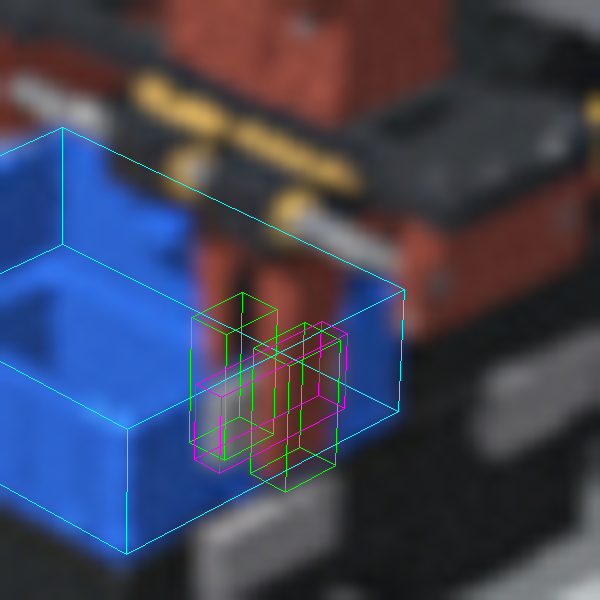

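>>> arm_command --slide '[[0,0,0.003],[0,0,0.008],[0,0,0.015],[0,0,0.025],[0,0,0.035],[0,0,0.045],[0,0,0.05],[0,0,0.05]]' --rot '[[0,0,0],[0,0,0],[0,0,0],[0,0,0],[0,0,0],[0,0,0],[0,0,0],[0,0,0]]'

```text
clock: 6.72
tcp_pos: [481.2, -105.4, 206.2]
orientation: [0.0, 0.765, 0.644, 0.0]
contact_force: [-0.8, -0.1, -3.5]
finger_gap: 0.114
```

```bash
python3 look.py g 305 175 100 265 150 100
```

```text
6.725 [ 481.24 -105.37  206.24] [2.000e-04 7.646e-01 6.445e-01 1.000e-04] [-0.76 -0.14 -3.52] [ 0.004  0.173 -0.023] 0.114 [ 0.49  0.34 -0.48  2.05  0.22  0.8  -0.29]
```

View pics/g.png

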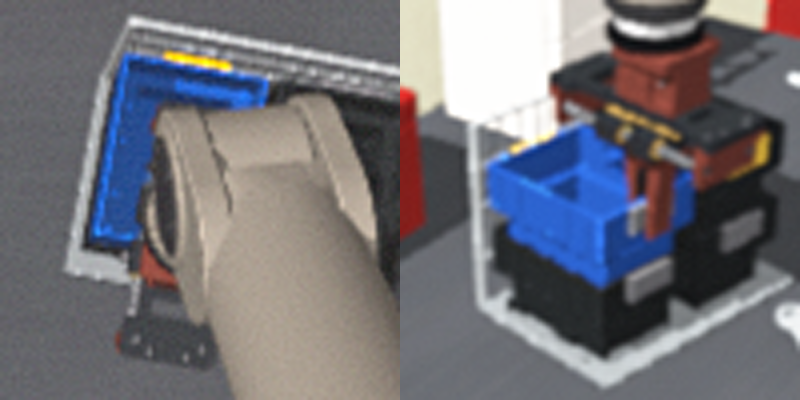

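>>> arm_command --slide '[[0,0,0.02],[0,0,0.05],[0,0,0.09],[0,0,0.14],[0,0,0.19],[0,0,0.23],[0,0,0.25],[0,0,0.25]]' --rot '[[0,0,0],[0,0,0],[0,0,0],[0,0,0],[0,0,0],[0,0,0],[0,0,0],[0,0,0]]'

```text
clock: 7.82
tcp_pos: [481.3, -105.4, 306.5]
orientation: [0.0, 0.765, 0.644, 0.0]
contact_force: [-0.6, -1.1, -3.9]
finger_gap: 0.112
```

```bash
python3 look.py g2 305 165 120 265 130 120; python3 - <<'E'
import time
from bench import arm
import numpy as np
m=[]
for i in range(4):
    arm.snapshot("top"); s=arm.sense(); m.append(np.r_[s["contact_force"],s["moment"]])
m=np.array(m); print(m.mean(0).round(3),m.std(0).round(3))
E
```

```text
7.825 [ 481.3  -105.37  306.54] [4.000e-04 7.646e-01 6.445e-01 2.000e-04] [-0.63 -1.12 -3.93] [0.021 0.258 0.017] 0.112 [ 0.54  0.21 -0.51  1.95  0.12  1.01 -0.2 ]
[ 3.300e-02  1.220e-01 -3.701e+00 -2.000e-03  2.010e-01  1.300e-02] [0.258 0.12  0.37  0.026 0.013 0.026]
```

View pics/g2.png

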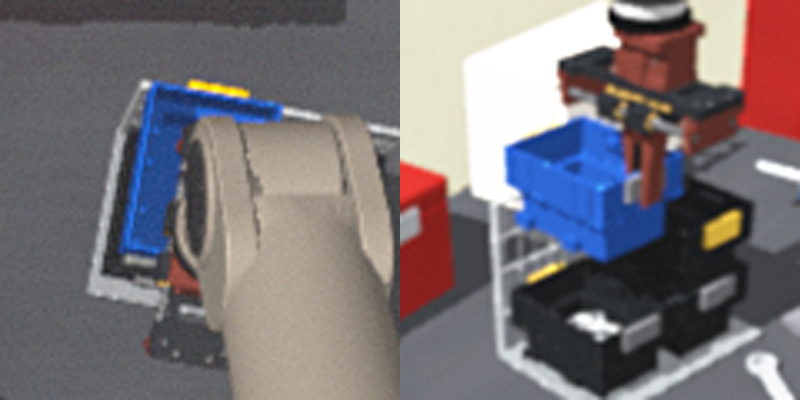

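>>> arm_command --slide '[[0,0.02,0.02],[0.0,0.06,0.04],[0.01,0.12,0.05],[0.01,0.2,0.05],[0.02,0.28,0.05],[0.03,0.37,0.05],[0.03,0.46,0.05],[0.04,0.55,0.05],[0.05,0.63,0.05],[0.05,0.7,0.05],[0.06,0.75,0.05],[0.06,0.78,0.05]]' --rot '[[0,0,0],[0,0,0.01],[0,0,0.04],[0,0,0.09],[0,0,0.15],[0,0,0.22],[0,0,0.3],[0,0,0.38],[0,0,0.46],[0,0,0.54],[0,0,0.61],[0,0,0.67]]'

```text
clock: 9.62
tcp_pos: [504.0, 210.2, 326.1]
orientation: [-0.0, 0.194, 0.981, 0.001]
contact_force: [0.1, -0.1, -3.8]
finger_gap: 0.107
```

>>> arm_command --slide '[[0,0.02,-0.02],[0,0.035,-0.06],[0,0.045,-0.12],[0,0.045,-0.18],[0,0.045,-0.24],[0,0.045,-0.29],[0,0.045,-0.32],[0,0.045,-0.33]]' --rot '[[0,0,0.05],[0,0,0.085],[0,0,0.105],[0,0,0.115],[0,0,0.115],[0,0,0.115],[0,0,0.115],[0,0,0.115]]'

```text
clock: 10.62
tcp_pos: [504.9, 224.8, 193.4]
orientation: [-0.0, 0.085, 0.996, -0.0]
contact_force: [-0.3, 0.0, -3.7]
finger_gap: 0.112
```

```bash
python3 look.py h 180 180 140 210 200 140
```

```text
10.625 [504.93 224.82 193.39] [-4.000e-04  8.500e-02  9.964e-01 -1.000e-04] [-0.27  0.03 -3.72] [-0.196 -0.086 -0.003] 0.112 [ 0.1   0.54 -0.83  1.91  0.5   0.91  0.43]
```

View pics/h.png

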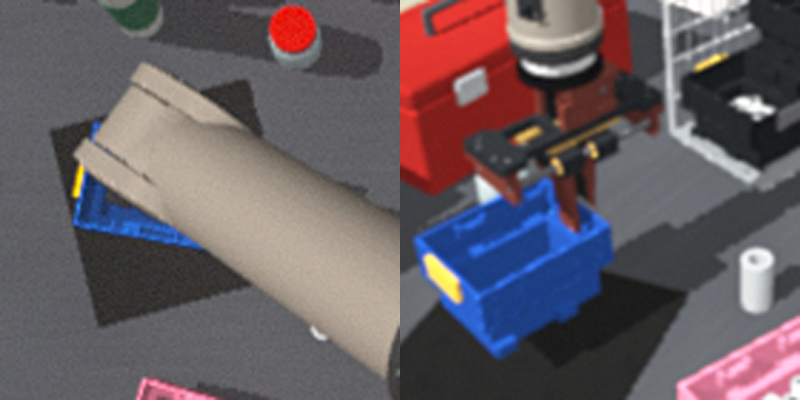

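>>> arm_command --slide '[[0,0,-0.02],[0,0,-0.05],[0,0,-0.08],[0,0,-0.105],[0,0,-0.12],[0,0,-0.126],[0,0,-0.13],[0,0,-0.134],[0,0,-0.137],[0,0,-0.137]]' --rot '[[0,0,0],[0,0,0],[0,0,0],[0,0,0],[0,0,0],[0,0,0],[0,0,0],[0,0,0],[0,0,0],[0,0,0]]'

```text
clock: 11.98
tcp_pos: [505.3, 224.7, 139.4]
orientation: [0.0, 0.085, 0.996, 0.0]
contact_force: [-0.6, 0.5, -2.9]
finger_gap: 0.111
```

>>> arm_command --slide '[[0,0,-0.003],[0,0,-0.006],[0,0,-0.006],[0,0,-0.006]]' --rot '[[0,0,0],[0,0,0],[0,0,0],[0,0,0]]'

```text
clock: 12.48
tcp_pos: [505.3, 224.8, 139.0]
orientation: [0.001, 0.085, 0.996, -0.001]
contact_force: [-6.8, -5.3, 18.8]
finger_gap: 0.106
```

>>> arm_command --slide '[[0,0,0.004],[0,0,0.004]]' --rot '[[0,0,0],[0,0,0]]'

```text
clock: 12.72
tcp_pos: [505.4, 224.8, 139.1]
orientation: [0.0, 0.085, 0.996, 0.0]
contact_force: [-2.7, -1.9, 7.5]
finger_gap: 0.114
```

>>> arm_command --slide '[[0,0,0],[0,0,0],[0,0,0],[0,0,0]]' --rot '[[0,0,0],[0,0,0],[0,0,0],[0,0,0]]' --hand 0.4

```text
clock: 13.22
tcp_pos: [505.2, 224.8, 138.4]
orientation: [-0.0, 0.085, 0.996, 0.0]
contact_force: [-0.5, -0.1, 0.1]
finger_gap: 0.298
```

```bash
python3 look.py i 180 180 140 200 220 100
```

```text
13.225 [505.17 224.75 138.38] [-1.000e-04  8.530e-02  9.964e-01  1.000e-04] [-0.52 -0.09  0.11] [ 0.063 -0.117  0.074] 0.298 [ 0.06  0.62 -0.77  1.94  0.58  0.82  0.37]
```

View pics/i.png

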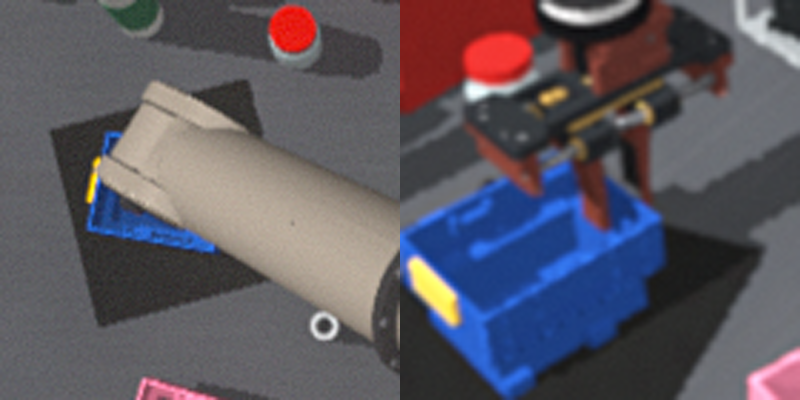

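>>> arm_command --slide '[[0,0,0],[0,0,0],[0,0,0],[0,0,0],[0,0,0]]' --rot '[[0,0,0],[0,0,0],[0,0,0],[0,0,0],[0,0,0]]' --hand 1

```text
clock: 13.95
tcp_pos: [505.2, 224.7, 138.5]
orientation: [0.0, 0.085, 0.996, 0.0]
contact_force: [0.4, -0.5, -0.4]
finger_gap: 0.111
```

>>> arm_command --slide '[[0,0,0.02],[0.01,0,0.05],[0.03,0,0.06],[0.05,0.005,0.06],[0.075,0.01,0.06],[0.1,0.02,0.06],[0.12,0.025,0.06],[0.132,0.03,0.05],[0.132,0.03,0.03],[0.132,0.03,0.012],[0.132,0.03,0.004],[0.132,0.03,0.004]]' --rot '[[0,0,0],[0,0,0.03],[0,0,0.08],[0,0,0.14],[0,0,0.21],[0,0,0.28],[0,0,0.34],[0,0,0.38],[0,0,0.393],[0,0,0.393],[0,0,0.393],[0,0,0.393]]'

```text
clock: 15.45
tcp_pos: [557.7, 236.6, 139.8]
orientation: [-0.0, -0.303, 0.953, -0.0]
contact_force: [-0.4, 0.1, -3.3]
finger_gap: 0.11
```

>>> arm_command --slide '[[0,0,-0.001],[0,0,-0.003],[0,0,-0.004],[0,0,-0.004]]' --rot '[[0,0,0],[0,0,0],[0,0,0],[0,0,0]]'

```text
clock: 15.95
tcp_pos: [558.1, 236.7, 138.7]
orientation: [0.0, -0.303, 0.953, -0.0]
contact_force: [0.8, -1.3, -2.3]
finger_gap: 0.109
```

>>> arm_command --slide '[[0,0,-0.002],[0,0,-0.003]]' --rot '[[0,0,0],[0,0,0]]'

```text
clock: 16.2
tcp_pos: [558.2, 236.7, 138.5]
orientation: [0.0, -0.303, 0.953, -0.0]
contact_force: [-3.1, -4.7, 10.8]
finger_gap: 0.109
```

>>> arm_command --slide '[[0,0,0],[0,0,0],[0,0,0]]' --rot '[[0,0,0],[0,0,0],[0,0,0]]' --hand 0.3

```text
clock: 16.58
tcp_pos: [557.9, 236.9, 137.2]
orientation: [0.0, -0.303, 0.953, 0.0]
contact_force: [0.1, 1.1, 0.5]
finger_gap: 0.347
```

>>> arm_command --slide '[[0,0,0.02],[0,0,0.06],[0,0,0.11],[0,0,0.16],[0,0,0.21],[0,0,0.25],[0,0,0.25]]' --rot '[[0,0,0],[0,0,0],[0,0,0],[0,0,-0.05],[0,0,-0.12],[0,0,-0.2],[0,0,-0.29]]'

```text
clock: 17.45
tcp_pos: [558.5, 237.5, 240.4]
orientation: [0.002, -0.015, 1.0, 0.001]
contact_force: [0.1, -0.2, -0.4]
finger_gap: 0.348
```

>>> arm_command --slide '[[0,-0.05,0],[-0.03,-0.13,0],[-0.07,-0.23,0],[-0.11,-0.34,0],[-0.15,-0.44,0],[-0.18,-0.52,0],[-0.2,-0.58,0],[-0.2,-0.59,0],[-0.2,-0.59,0]]' --rot '[[0,0,-0.09],[0,0,-0.18],[0,0,-0.27],[0,0,-0.36],[0,0,-0.45],[0,0,-0.53],[0,0,-0.6],[0,0,-0.64],[0,0,-0.64]]' --hand 0

```text
clock: 18.58
tcp_pos: [478.2, 0.7, 238.5]
orientation: [0.001, 0.583, 0.813, 0.0]
contact_force: [0.0, 0.3, 0.1]
finger_gap: 0.5
```

```bash
python3 look.py j 170 180 120 190 230 120
```

```text
18.575 [478.24   0.7  238.51] [8.000e-04 5.828e-01 8.126e-01 5.000e-04] [0.04 0.35 0.12] [-0.043 -0.08  -0.035] 0.5 [ 0.42  0.3  -0.64  2.05  0.23  0.87 -0.03]
```

View pics/j.png

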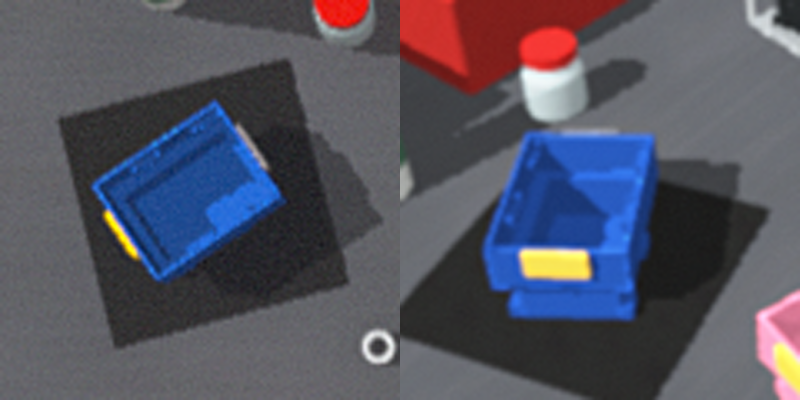

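View pics/j_top.png

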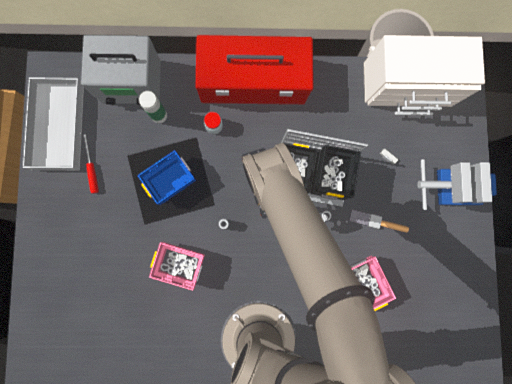

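```bash
cat > fitb.py <<'E'
from h import *
def model(x,y,yaw,zu,body=True):
    P=collar(x,y,yaw,zu)
    if body: P=np.r_[P,collar(x,y,yaw,zu,0,12,120,99)]
    return P
def fit(imgs,C,near,guess,zu,body=True,names=("top","side"),show=None):
    T={}
    for n in names:
        m,c=biggest(bluemask(imgs[n]),near[n]); x,y,w,h=cv2.boundingRect(m)
        pts=np.argwhere(m>0)[:,::-1].astype(np.int32)
        hull=cv2.convexHull(pts); t=np.zeros_like(m); cv2.fillConvexPoly(t,hull,255)
        T[n]=(t/255.,(x-8,y-8,w+16,h+16))
    def cost(p,ns):
        e=0
        for n in ns:
            t,(x,y,w,h)=T[n]; e+=np.abs(sil(C[n],model(*p,zu,body),ROI=(x,y,w,h))-t[y:y+h,x:x+w]).sum()
        return e
    g=np.array(guess,float); res={}
    for ns in [(n,) for n in names]+([tuple(names)] if len(names)>1 else []):
        sx=[g]+[g+d for d in np.diag([8,8,.1])]
        r=minimize(cost,g,args=(ns,),method="Nelder-Mead",options=dict(initial_simplex=sx,xatol=.005,fatol=.01))
        r=minimize(cost,r.x,args=(ns,),method="Nelder-Mead",options=dict(initial_simplex=[r.x]+[r.x+d for d in np.diag([-3,3,.04])],xatol=.005,fatol=.01))
        res[ns]=(r.x,r.fun); print(ns,r.x.round(3),round(r.fun,1))
    return res
E
python3 - <<'E'
from fitb import *
from bench import arm
C={n:cam(arm.snapshot(n)) for n in("top","side")}
ld=lambda t:{n:cv2.imread(f"pics/{t}_{n}.png") for n in C}
print("mat"); fit(ld("j"),C,{"top":(166,178),"side":(189,233)},(517,295,2.186),4)
i0={n:cv2.imread(f"pics/{n}0.png") for n in C}
print("rack0"); fit(i0,C,{"top":(298,165),"side":(262,153)},(550,-119,-.17),51,body=False)
E
```

```text
mat
('top',) [517.926 294.467   2.198] 97.0
('side',) [517.169 295.064   2.181] 104.1
('top', 'side') [517.475 294.937   2.184] 204.2
rack0
('top',) [ 5.49832e+02 -1.19697e+02 -1.64000e-01] 98.6
('side',) [ 5.45427e+02 -1.14473e+02 -1.81000e-01] 129.0
('top', 'side') [ 5.49306e+02 -1.19848e+02 -1.65000e-01] 239.2
```

>>> arm_command --slide '[[0,0.06,0],[0,0.15,0],[0,0.25,0],[0,0.36,0],[0,0.47,0],[0,0.58,0],[0,0.68,0],[0,0.77,0],[-0.005,0.84,0],[-0.005,0.87,0],[-0.005,0.881,0],[-0.005,0.881,0]]' --rot '[[0,0,-0.07],[0,0,-0.14],[0,0,-0.21],[0,0,-0.28],[0,0,-0.35],[0,0,-0.42],[0,0,-0.49],[0,0,-0.55],[0,0,-0.6],[0,0,-0.63],[0,0,-0.64],[0,0,-0.64]]'

```text
clock: 20.27
tcp_pos: [475.8, 353.1, 237.1]
orientation: [0.0, 0.953, 0.304, -0.0]
contact_force: [0.6, -0.3, 0.5]
finger_gap: 0.503
```

```bash
python3 look.py k 170 180 120 190 220 120; python3 - <<'E'
from bench import arm; import numpy as np
q=arm.sense()["orientation"]; print(2*np.arctan2(q[2],q[1])-np.pi/2)
E
```

```text
20.275 [475.84 353.07 237.11] [ 1.000e-04  9.526e-01  3.042e-01 -2.000e-04] [ 0.59 -0.32  0.53] [-0.073 -0.056  0.058] 0.503 [-0.39  0.45 -0.45  1.8   0.24  0.95 -1.9 ]
-0.9538290923420718
```

View pics/k.png

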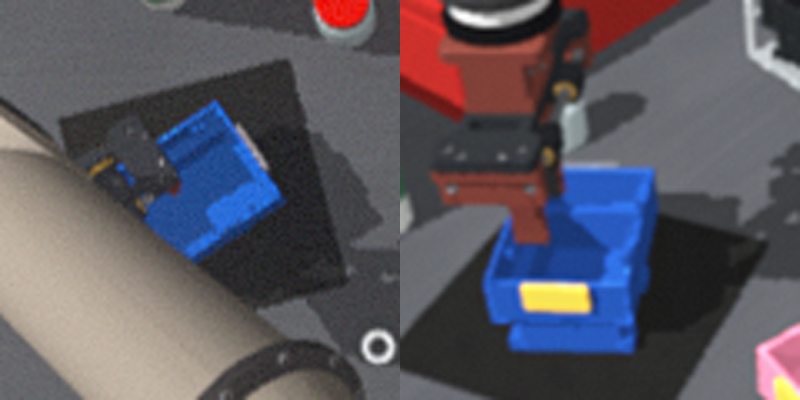

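>>> arm_command --slide '[[0.001,0,-0.03],[0.001,0,-0.08],[0.001,0,-0.13],[0.001,0,-0.18],[0.001,0,-0.22],[0.001,0,-0.24],[0.001,0,-0.246],[0.001,0,-0.246]]' --rot '[[0,0,0],[0,0,0],[0,0,0],[0,0,0],[0,0,0],[0,0,0],[0,0,0],[0,0,0]]'

```text
clock: 21.38
tcp_pos: [476.5, 353.3, 139.2]
orientation: [-0.0, 0.953, 0.304, 0.0]
contact_force: [-0.6, -0.3, 1.1]
finger_gap: 0.498
```

```bash
python3 look.py l 170 180 120 190 230 70
```

```text
21.375 [476.55 353.31 139.2 ] [-1.000e-04  9.528e-01  3.035e-01  3.000e-04] [-0.61 -0.35  1.15] [0.007 0.023 0.03 ] 0.498 [-0.43  0.58 -0.41  1.86  0.32  0.77 -1.97]
```

View pics/l.png

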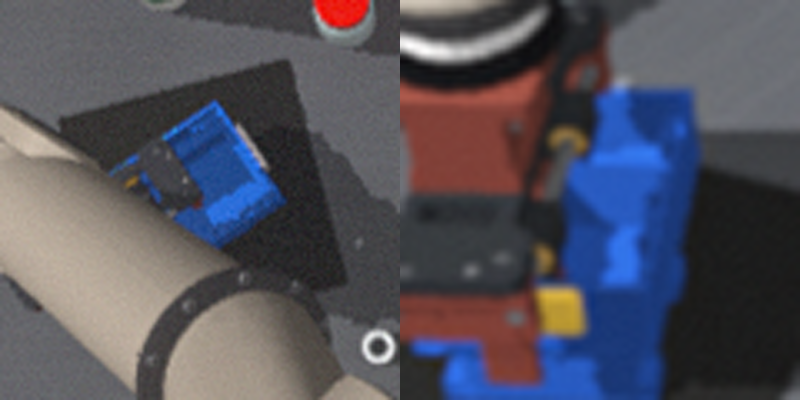

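>>> arm_command --slide '[[0,0,0],[0,0,0],[0,0,0],[0,0,0],[0,0,0],[0,0,0],[0,0,0]]' --rot '[[0,0,0],[0,0,0],[0,0,0],[0,0,0],[0,0,0],[0,0,0],[0,0,0]]' --hand 1

```text
clock: 22.35
tcp_pos: [476.4, 353.0, 138.9]
orientation: [0.0, 0.953, 0.303, 0.0]
contact_force: [0.0, -0.1, 0.3]
finger_gap: 0.113
```

>>> arm_command --slide '[[0,0,0.01],[0,0,0.04],[0,0,0.09],[0,0,0.15],[0,0,0.22],[0,0,0.3],[0,0,0.37],[0,0,0.43],[0,0,0.46],[0,0,0.47],[0,0,0.47]]' --rot '[[0,0,0],[0,0,0],[0,0,0],[0,0,0],[0,0,0],[0,0,0],[0,0,0],[0,0,0],[0,0,0],[0,0,0],[0,0,0]]'

```text
clock: 23.72
tcp_pos: [476.2, 352.8, 326.5]
orientation: [0.0, 0.953, 0.304, -0.0]
contact_force: [0.2, -1.1, -3.7]
finger_gap: 0.115
```

```bash
python3 look.py n 170 180 140 190 200 140; python3 - <<'E'
from bench import arm; import numpy as np
q=arm.sense()["orientation"]; print(2*np.arctan2(q[2],q[1])-np.pi/2)
E
```

```text
23.725 [476.16 352.84 326.46] [ 2.000e-04  9.528e-01  3.035e-01 -3.000e-04] [ 0.17 -1.13 -3.71] [ 0.235  0.106 -0.024] 0.115 [-0.37  0.36 -0.48  1.71  0.18  1.12 -1.86]
-0.9539690731985042
```

View pics/n.png

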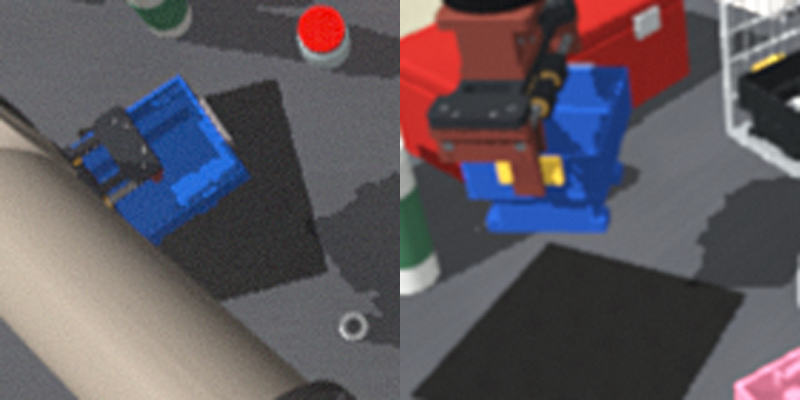

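>>> arm_command --slide '[[0,-0.02,0.01],[0,-0.07,0.03],[0,-0.14,0.05],[0,-0.22,0.05],[0,-0.31,0.05],[0,-0.4,0.05],[0,-0.49,0.05],[0,-0.58,0.05],[0,-0.67,0.05],[0,-0.74,0.05],[0,-0.79,0.05],[0,-0.81,0.05]]' --rot '[[0,0,0],[0,0,0.02],[0,0,0.05],[0,0,0.09],[0,0,0.13],[0,0,0.18],[0,0,0.23],[0,0,0.28],[0,0,0.33],[0,0,0.37],[0,0,0.39],[0,0,0.392]]'

```text
clock: 25.32
tcp_pos: [475.9, 27.4, 346.7]
orientation: [-0.0, 0.765, 0.644, -0.001]
contact_force: [0.3, -0.2, -3.5]
finger_gap: 0.111
```

>>> arm_command --slide '[[0,-0.03,0],[0.005,-0.08,0],[0.01,-0.15,0],[0.012,-0.22,0],[0.012,-0.28,0],[0.012,-0.32,0],[0.012,-0.337,0],[0.012,-0.337,0],[0.012,-0.337,0]]' --rot '[[0,0,0],[0,0,0],[0,0,0],[0,0,0],[0,0,0],[0,0,0],[0,0,0],[0,0,0],[0,0,0]]'

```text
clock: 26.45
tcp_pos: [481.3, -104.7, 346.9]
orientation: [-0.0, 0.764, 0.645, 0.0]
contact_force: [0.6, -0.7, -3.4]
finger_gap: 0.111
```

```bash
python3 look.py o 305 160 120 265 120 120; python3 - <<'E'
from bench import arm; import numpy as np
q=arm.sense()["orientation"]; print(2*np.arctan2(q[2],q[1])-np.pi/2)
E
```

```text
26.45 [ 481.28 -104.69  346.9 ] [-1.000e-04  7.641e-01  6.451e-01  2.000e-04] [ 0.59 -0.66 -3.39] [0.022 0.206 0.05 ] 0.111 [ 0.38  0.15 -0.32  1.91  0.05  1.09 -0.13]
-0.16861958628575913
```

View pics/o.png

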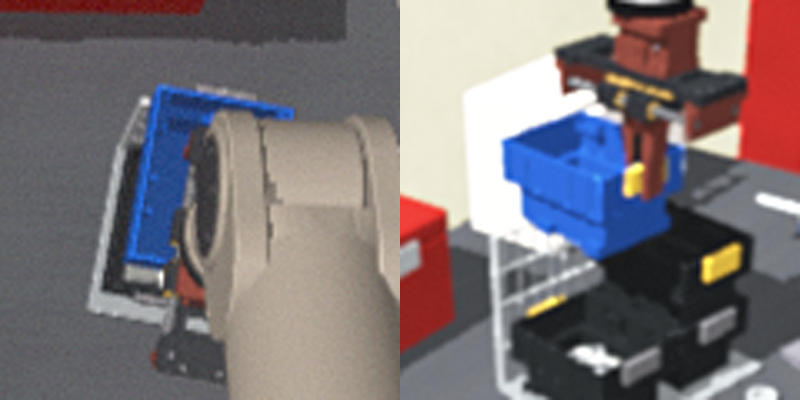

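```bash
cat > ov2.py <<'E'
from fitb import *
import sys
from bench import arm
tag=sys.argv[1]; x,y,yaw,zu=map(float,sys.argv[2:6])
F=7; o=[]
for n,(a,b) in (("top",(262,115)),("side",tuple(map(int,sys.argv[6:8])))):
    c=cam(arm.snapshot(n)) if 0 else None
    d=arm.snapshot(n); c=cam(d); im=cv2.resize(d["img"][b:b+80,a:a+57],None,fx=F,fy=F,interpolation=cv2.INTER_CUBIC)
    def box(X,Y,Z,col):
        P=np.array([[i,j,k] for i in X for j in Y for k in Z],float)
        cc,ss=np.cos(yaw),np.sin(yaw); P=np.c_[x+cc*P[:,0]-ss*P[:,1],y+ss*P[:,0]+cc*P[:,1],zu+P[:,2]]
        u=(proj(c,P)-[a,b]+.5)*F
        for i in range(8):
            for j in(1,2,4):
                if not i&j: cv2.line(im,*[tuple(int(v) for v in u[k]) for k in(i,i|j)],col,1)
    box((-70,70),(-55,55),(45,85),(255,255,0)); box((66,76),(-25,25),(61,85),(255,0,255)); box((-76,-66),(-25,25),(61,85),(255,0,255))
    for fx in(50,-17): box((fx-10,fx+10),(-49.5,49.5),(0,12),(0,255,0))
    o.append(im)
cv2.imwrite(f"pics/{tag}.png",np.hstack(o))
E
python3 ov2.py p 551.0 -116.8 2.972 212 234 95
```

```text
(no output)
```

View pics/p.png

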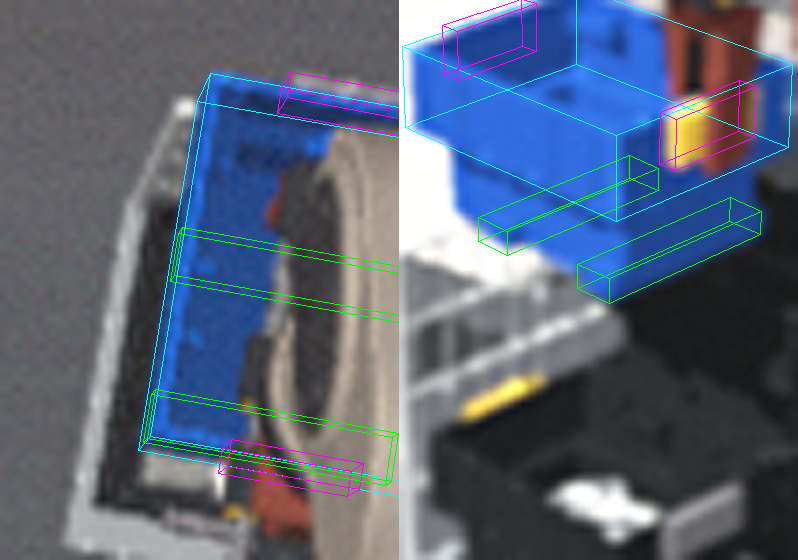

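>>> arm_command --slide '[[-0.001,-0.003,-0.03],[-0.001,-0.003,-0.08],[-0.001,-0.003,-0.14],[-0.001,-0.003,-0.19],[-0.001,-0.003,-0.23],[-0.001,-0.003,-0.26],[-0.001,-0.003,-0.28],[-0.001,-0.003,-0.29],[-0.001,-0.003,-0.29]]' --rot '[[0,0,-0.001],[0,0,-0.001],[0,0,-0.001],[0,0,-0.001],[0,0,-0.001],[0,0,-0.001],[0,0,-0.001],[0,0,-0.001],[0,0,-0.001]]'

```text
clock: 27.78
tcp_pos: [480.9, -106.9, 230.9]
orientation: [0.0, 0.765, 0.644, 0.0]
contact_force: [0.2, 0.6, -3.5]
finger_gap: 0.116
```

```bash
python3 look.py q 305 160 120 265 140 80; python3 - <<'E'
from bench import arm; import numpy as np
q=arm.sense()["orientation"]; print(2*np.arctan2(q[2],q[1])-np.pi/2)
E
python3 ov2.py q2 551.0 -117.8 2.972 95.5 234 105
```

```text
27.775 [ 480.9  -106.94  230.94] [1.000e-04 7.652e-01 6.438e-01 1.000e-04] [ 0.21  0.56 -3.53] [-0.077  0.148  0.037] 0.116 [ 0.36  0.29 -0.31  2.04  0.12  0.83 -0.19]
-0.1720356721993439
```

View pics/q.png

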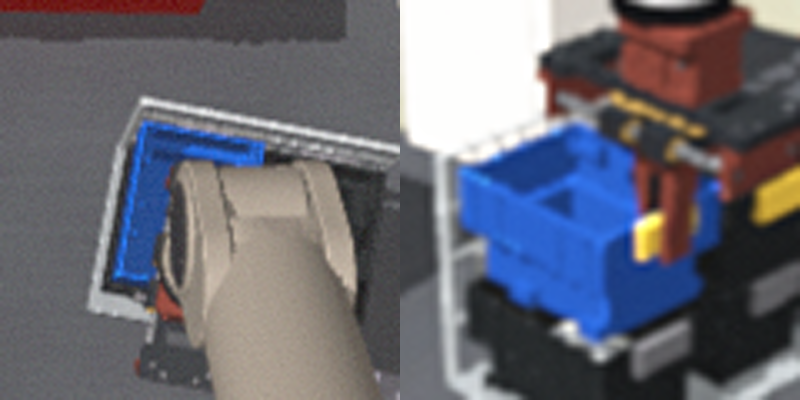

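View pics/q2.png

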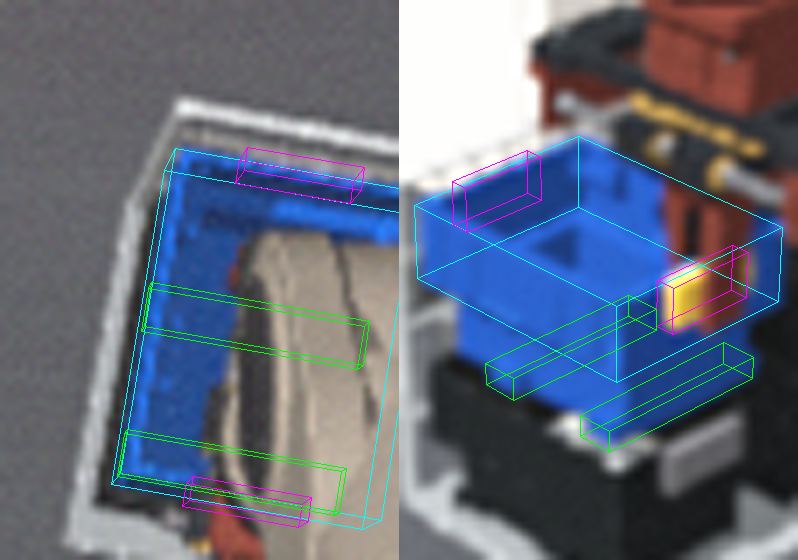

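>>> arm_command --slide '[[0,0.0025,0],[0,0.0025,-0.003],[0,0.0025,-0.007],[0,0.0025,-0.01],[0,0.0025,-0.013],[0,0.0025,-0.013]]' --rot '[[0,0,0.001],[0,0,0.001],[0,0,0.001],[0,0,0.001],[0,0,0.001],[0,0,0.001]]'

```text
clock: 28.72
tcp_pos: [480.7, -106.0, 225.5]
orientation: [-0.0, 0.765, 0.645, -0.0]
contact_force: [0.8, 0.3, -3.3]
finger_gap: 0.111
```

>>> arm_command --slide '[[0,0,-0.003],[0,0,-0.005],[0,0,-0.007],[0,0,-0.007]]' --rot '[[0,0,0],[0,0,0],[0,0,0],[0,0,0]]'

```text
clock: 29.22
tcp_pos: [480.7, -105.9, 222.8]
orientation: [-0.0, 0.765, 0.645, -0.0]
contact_force: [-1.1, 0.0, -3.1]
finger_gap: 0.112
```

>>> arm_command --slide '[[0,0,-0.002],[0,0,-0.004],[0,0,-0.005],[0,0,-0.005]]' --rot '[[0,0,0],[0,0,0],[0,0,0],[0,0,0]]'

```text
clock: 29.72
tcp_pos: [480.7, -105.9, 220.8]
orientation: [-0.0, 0.765, 0.645, -0.0]
contact_force: [-0.3, -0.5, -3.4]
finger_gap: 0.113
```

>>> arm_command --slide '[[0,0,-0.002],[0,0,-0.003],[0,0,-0.004],[0,0,-0.004]]' --rot '[[0,0,0],[0,0,0],[0,0,0],[0,0,0]]'

```text
clock: 30.22
tcp_pos: [480.8, -105.9, 219.2]
orientation: [-0.0, 0.765, 0.645, 0.0]
contact_force: [-0.6, 0.5, -4.1]
finger_gap: 0.113
```

>>> arm_command --slide '[[0,0,-0.002],[0,0,-0.003],[0,0,-0.004],[0,0,-0.004]]' --rot '[[0,0,0],[0,0,0],[0,0,0],[0,0,0]]'

```text
clock: 30.72
tcp_pos: [480.8, -105.9, 217.6]
orientation: [-0.0, 0.765, 0.645, 0.0]
contact_force: [0.6, 0.8, -3.4]
finger_gap: 0.115
```

>>> arm_command --slide '[[0,0,-0.001],[0,0,-0.002],[0,0,-0.003],[0,0,-0.003]]' --rot '[[0,0,0],[0,0,0],[0,0,0],[0,0,0]]'

```text
clock: 31.22
tcp_pos: [480.7, -105.9, 216.4]
orientation: [-0.0, 0.765, 0.645, -0.0]
contact_force: [-0.5, 0.0, -3.5]
finger_gap: 0.108
```

>>> arm_command --slide '[[0,0,-0.001],[0,0,-0.002],[0,0,-0.002]]' --rot '[[0,0,0],[0,0,0],[0,0,0]]'

```text
clock: 31.6
tcp_pos: [480.7, -105.9, 216.0]
orientation: [0.0, 0.765, 0.645, -0.0]
contact_force: [-3.0, 0.4, 2.2]
finger_gap: 0.114
```

>>> arm_command --slide '[[0,0,-0.001],[0,0,-0.002],[0,0,-0.002]]' --rot '[[0,0,0],[0,0,0],[0,0,0]]'

```text
clock: 31.98
tcp_pos: [480.6, -105.9, 215.8]
orientation: [0.0, 0.765, 0.645, -0.0]
contact_force: [-7.0, 0.6, 10.4]
finger_gap: 0.111
```

>>> arm_command --slide '[[0,0,0],[0,0,0],[0,0,0],[0,0,0]]' --rot '[[0,0,0],[0,0,0],[0,0,0],[0,0,0]]' --hand 0.4

```text
clock: 32.48
tcp_pos: [480.9, -105.9, 214.8]
orientation: [0.0, 0.765, 0.645, 0.0]
contact_force: [0.4, -0.1, 0.5]
finger_gap: 0.3
```

>>> arm_command --slide '[[0,0,0.01],[0,0,0.03],[0,0,0.07],[0,0,0.12],[0,0,0.18],[0,0,0.24],[-0.03,0.05,0.28],[-0.08,0.15,0.3],[-0.12,0.28,0.3],[-0.12,0.42,0.3],[-0.12,0.56,0.3],[-0.12,0.65,0.3]]' --rot '[[0,0,0],[0,0,0],[0,0,0],[0,0,0],[0,0,0],[0,0,0],[0,0,0],[0,0,0],[0,0,0],[0,0,0],[0,0,0],[0,0,0]]'

```text
clock: 33.98
tcp_pos: [432.3, 156.9, 336.4]
orientation: [0.0, 0.764, 0.646, 0.001]
contact_force: [-0.1, -1.8, -1.1]
finger_gap: 0.299
```

```bash
python3 look.py r 305 160 120 265 145 80; python3 ov2.py r2 551.0 -117.9 2.971 81 234 105
```

```text
33.975 [432.32 156.91 336.4 ] [4.000e-04 7.638e-01 6.455e-01 1.100e-03] [-0.05 -1.83 -1.11] [-0.029 -0.103 -0.001] 0.299 [ 0.05  0.12 -0.57  1.98  0.08  1.06 -0.72]
```

View pics/r.png

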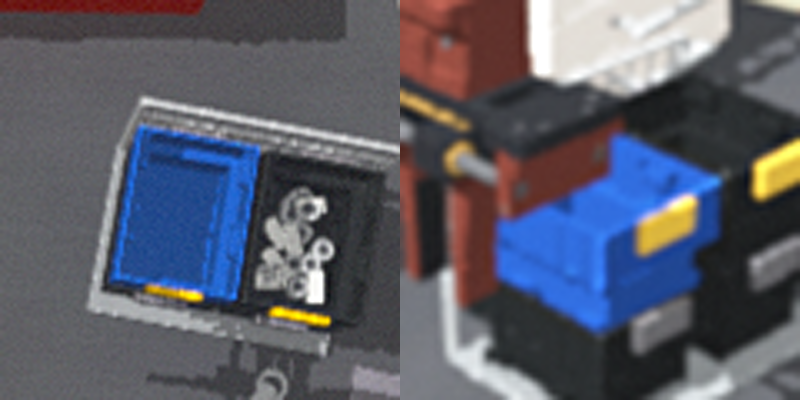

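View pics/r2.png

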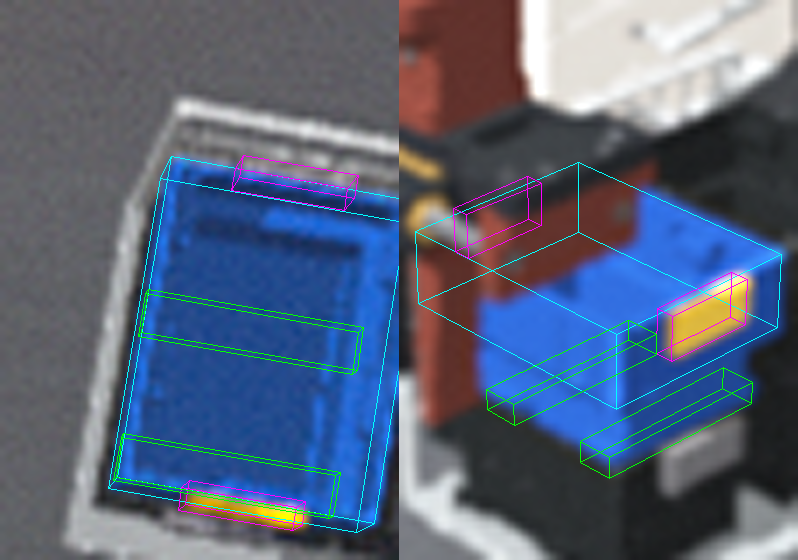

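>>> arm_command --slide '[[0,0.06,0.02],[0,0.15,0.05],[0,0.26,0.09],[0,0.36,0.12],[0,0.42,0.14],[0,0.44,0.15],[0,0.44,0.15]]' --rot '[[0,0,0],[0,0,0],[0,0,0],[0,0,0],[0,0,0],[0,0,0],[0,0,0]]'

```text
clock: 35.05
tcp_pos: [433.3, 328.9, 394.9]
orientation: [0.0, 0.765, 0.644, -0.0]
contact_force: [-0.6, 0.4, 0.2]
finger_gap: 0.302
```

```bash
python3 look.py s 305 160 120 265 145 80; python3 ov2.py s2 551.0 -117.9 2.971 81 234 105; python3 - <<'E'
from fitb import *
from bench import arm
C={n:cam(arm.snapshot(n)) for n in("top","side")}
im={n:cv2.imread(f"pics/s_{n}.png") for n in C}
for zu in(76,81,86,91):
    print(zu); fit(im,C,{"top":(298,165),"side":(262,150)},(551,-118,2.97),zu)
E
```

```text
35.05 [433.31 328.92 394.93] [ 3.00e-04  7.65e-01  6.44e-01 -1.00e-04] [-0.65  0.38  0.22] [-0.053 -0.013 -0.032] 0.302 [-0.21  0.25 -0.66  1.72  0.16  1.23 -1.08]
76
('top',) [ 551.124 -119.872    2.968] 104.4
('side',) [ 555.101 -131.459    2.986] 65.0
('top', 'side') [ 551.226 -122.527    2.974] 275.5
81
('top',) [ 550.299 -119.047    2.967] 95.0
('side',) [ 550.287 -124.477    2.982] 59.5
('top', 'side') [ 549.989 -120.969    2.967] 182.1
86
('top',) [ 549.21  -118.325    2.969] 87.3
('side',) [ 545.391 -117.387    2.989] 59.9
('top', 'side') [ 548.519 -118.747    2.971] 169.8
91
('top',) [ 548.526 -117.645    2.971] 81.7
('side',) [ 540.986 -110.35     2.988] 67.0
('top', 'side') [ 547.48  -116.422    2.965] 246.6
```

View pics/s2.png

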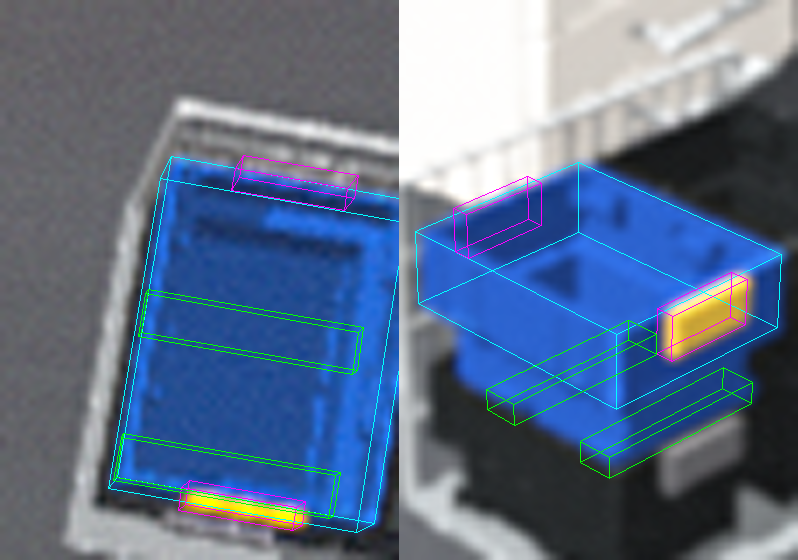

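View pics/s_side.png

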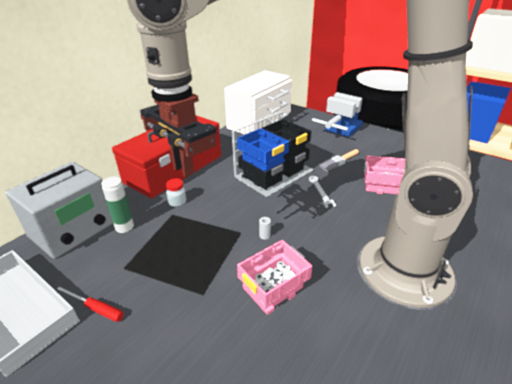

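```bash
python3 - <<'E'
import fitb
from fitb import *
from bench import arm
C={n:cam(arm.snapshot(n)) for n in("top","side")}
im={n:cv2.imread(f"pics/s_{n}.png") for n in C}
def model(x,y,yaw,zu,body=True):
    return np.r_[collar(x,y,yaw,zu),collar(x,y,yaw,zu,91-zu,20,120,82)]
fitb.model=model
for zu in(78,81,84,86,91):
    print(zu); fit(im,C,{"top":(298,165),"side":(262,150)},(551,-118,2.97),zu)
a=im["side"][120:180,230:315]; cv2.imwrite("pics/t.png",cv2.resize(a,None,fx=9,fy=9,interpolation=cv2.INTER_CUBIC))
E
```

```text
78
('top',) [ 550.671 -119.484    2.968] 100.5
('side',) [ 544.82  -113.966    3.003] 200.9
('top', 'side') [ 550.55  -119.787    2.973] 318.7
81
('top',) [ 550.299 -119.047    2.967] 95.0
('side',) [ 543.324 -111.026    2.981] 158.7
('top', 'side') [ 549.636 -119.327    2.979] 286.1
84
('top',) [ 549.666 -118.637    2.969] 89.9
('side',) [ 542.351 -109.882    2.977] 120.0
('top', 'side') [ 548.898 -118.451    2.974] 270.8
86
('top',) [ 549.21  -118.325    2.969] 87.3
('side',) [ 541.434 -108.917    2.964] 99.1
('top', 'side') [ 548.644 -117.659    2.971] 268.9
91
('top',) [ 548.526 -117.645    2.971] 81.7
('side',) [ 538.48  -105.822    2.995] 74.2
('top', 'side') [ 547.872 -116.435    2.971] 306.5
```

View pics/t.png

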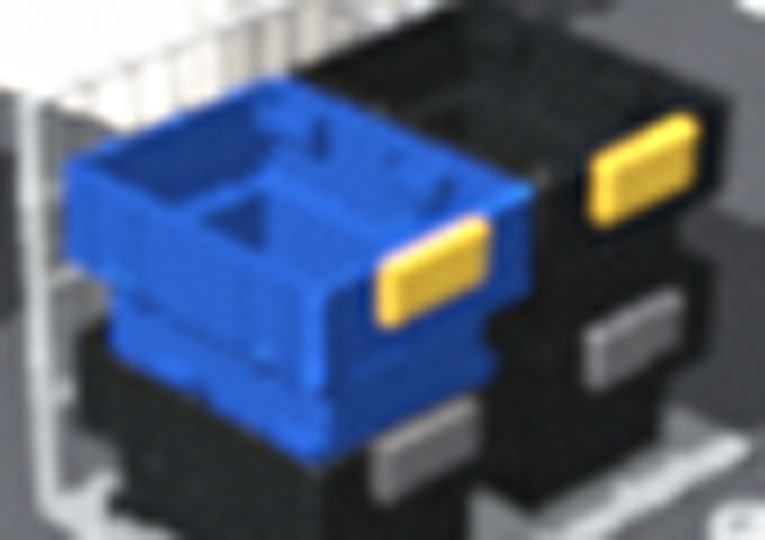

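```bash
python3 - <<'E'
from h import *
from bench import arm
c=cam(arm.snapshot("side")); im=cv2.imread("pics/s_side.png")
u=np.array([.9855,-.1697]);v=np.array([.1697,.9855]); o=np.array([551,-117.9])
def P(x,y,z): return np.r_[o+u*x+v*y,z]
for nm,y in(("ours",0),("column",-116)):
    for h in (75,80,85): 
        a=proj(c,[P(-76,y,6+h+73),P(-76,y,6+73)]); print(nm,h,a.round(2).tolist(),"dv",(a[1,1]-a[0,1]).round(2))
# measured tab centroids
hsv=cv2.cvtColor(im,cv2.COLOR_BGR2HSV)
Y=cv2.inRange(hsv,(18,120,120),(35,255,255))
n,l,s,cc=cv2.connectedComponentsWithStats(Y)
for i in range(1,n):
    if s[i,4]>20 and 225<cc[i][0]<320 and 120<cc[i][1]<190: print("Y",cc[i],s[i])
G=((hsv[...,1]<50)&(hsv[...,2]>75)&(hsv[...,2]<190)).astype(np.uint8)*255
n,l,s,cc=cv2.connectedComponentsWithStats(G)
for i in range(1,n):
    if s[i,4]>20 and 262<cc[i][0]<320 and 145<cc[i][1]<190: print("G",cc[i],s[i])
E
```

```text
ours 75 [[277.9, 150.29], [277.3, 169.67]] dv 19.38
ours 80 [[277.94, 148.94], [277.3, 169.67]] dv 20.72
ours 85 [[277.98, 147.59], [277.3, 169.67]] dv 22.07
column 75 [[301.23, 138.73], [299.88, 157.5]] dv 18.77
column 80 [[301.32, 137.43], [299.88, 157.5]] dv 20.07
column 85 [[301.41, 136.13], [299.88, 157.5]] dv 21.38
Y [300.90322581 138.12903226] [295 133  13  12  93]
Y [277.52857143 150.        ] [272 145  12  11  70]
G [299.51388889 156.98611111] [295 152  11  11  72]
G [276.44047619 169.14285714] [271 164  12  12  84]
```

```bash
python3 -c "
from bench import arm
print(arm.job_done())"
```

```text
the job is handed in; nothing more can be done
None
```

I lifted the blue bin out by its grey tab, set it on the mat and regripped it by the yellow tab. I then turned it half a turn, lowered it slowly onto the full bin and let go. I handed it in at about 35 s of the 72 s allowed. No verdict is reported, so success rests on the checks below.

**Seating:** first contact came at a tool height of 216.0 mm, against 215.9 mm expected for fully seated feet. Feet caught on the cheeks or rim would have touched 5 or 10 mm higher. The yellow tab sits 19.1 px above the full bin's grey tab in the side view. The camera model gives 19.4 px for a seated bin and 20.7 px for one 5 mm high, and the neighbouring column agrees with that scale.

**Forces:** the wrist read about 10 N at contact on the stack. The highest reading at the end of any move was about 20 N, when setting the bin down on the mat.

**Position:** the last pictures show the yellow tab at the rack front and the rim level with the fixed column. The full bin is still in place and the bystanders look undisturbed. The tab positions suggest the bin is off-centre by about 1.5 mm, within the 5 mm allowed.

**Checks that disagreed:** the outline fit of the blue bin in the rack was inconclusive. The side camera alone was off by up to about 10 mm, because the feet and lower body are partly hidden there. Some fits also matched better at heights above 81 mm. I relied on the contact height and tab spacing instead.

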